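Fetch the timer from under the drying rack with the reacher

ROBOT

A 6-joint arm with a two-finger parallel gripper is mounted at the origin on a cart in front of the work surface, level with it; the furniture and walls round the work are solid. World frame = base frame: x ahead of the robot, y to its left, z up, the work surface at z = 0. Lengths are in m, angles in rad, forces in N, time in s.
With the tool pointing down it reaches from about 0.375 to 0.925 m from the base axis. Payload 5.7 kg.
Tool frame: the origin (TCP) lies on the front face of the gripper's body, between the roots of the fingers; the fingertips stand 80 mm ahead of it and the grasp point (between the pads) lies 61 mm ahead of it (r.nose_length is the distance from the TCP to the fingertips, in m); z points along the fingers, y is the line along which they close (so a half turn about z gives the same grasp; the last joint's range is limited). The gripper opens to 88 mm and grips with 3 to 60 N. Pads are 20 mm wide; open, the fingers measure 115 mm over their backs; the gripper's body (75 mm by 178 mm) begins 61 mm behind the grasp point.
Start: joints at [-1.317, 0.359, 1.51, -0, 1.272, -0.115], TCP at [0.216, -0.56, 0.303] pointing down, gripper open.
Joint ranges: [-2.97, 2.97], [-1.01, 2.36], [0.21, 2.38], [-0.96, 4.11], [0.2, 2.71], [-2.98, 2.98]. Speed limits (rad/s): [2.39, 2.39, 3.14, 3.14, 3.14, 3.14].

INTERFACE

Orientations are given as [roll, pitch, yaw] about the fixed x, y, z axes, in that order (R = Rz(yaw) Ry(pitch) Rx(roll)).
In Python, from station import r gives the robot as it stands.
- The arm moves only by the tool servo_tool, never from a script. Its argument "plan" is a list of rows, each an object with "linear": the shift along the tool's x, y, z in mm, a list of three; "dr": the turn, a rotation vector about the tool's x, y, z in rad, a list of three; "grip": the finger opening in mm, from 0 to 87.8. A call has 1 to 12 rows; each row shifts and turns the commanded pose from where the row before left it, along the tool's axes as they then stand; what a row does not reach is not made up. A row lasts 1/10 s, in which the tool goes at most 50 mm and 8.59 degrees, less where a joint would pass 70% of its speed; a pose out of reach is approached as far as the arm can. A call with a gripper value outside its range is refused whole. The fingers move at their own pace and stop on an object; the grip force is fixed at half the most. Time passes only in rows, so rows that do not move let the fingers close. It gives the time, the measured TCP pose, the force, the opening and the grip force at its end, in the units of the state.
- r.sense(): the state, without advancing time (a new reading comes with each control period).
- r.get_image(name): name is "scene" or "top"; returns the picture (384x512x3 uint8, blue, green, red); there is no depth.
- r.get_calibration(name): a dict with "camera_matrix" (3x3 intrinsics, pixels), "dist" ([k1, k2, p1, p2, k3] as OpenCV has them; the pictures are not rectified), "R" (3x3) and "t" (3): a world point X has camera coordinates R X + t. Camera axes: x right, y down, z forward; pixel columns grow to the right and rows downward; lengths in m; the calibration is good to about 2 mm. A picture is of the moment at which its call begins. get_calibration takes no time and is no camera call.
- r.finish_job(): hands the job in; it is judged then, once.
The state is a dict: "t": time; "q": joint angles; "joint_vel": joint speeds; "joint_torque": joint torques, N m; "tool_pos": TCP position; "eef_rot": TCP orientation; "force": force on the tool from outside, world axes, zero at the start; "moment": the same for the moment, N m; "finger_gap": opening from 0.0 (shut) to 1.0 (fully open); "finger_force": force on a finger pad.
Only numpy, scipy, OpenCV 4.12 (cv2) and the standard library are available. Lean on these libraries where they do the work, as an engineer would, in place of code of your own. Each camera call takes 0.05 s, during which the arm holds its last target. There are 200 camera calls.

TASK

The red kitchen timer has slid under the low wire drying rack. Take the reacher by its pistol handle, push its open jaws under the rack through the open front (the long side facing the robot's right) until they are round the timer, squeeze the trigger so that both jaws close on it, draw it out through the front with the jaws kept shut until all of it is clear of the rack, then let go of the reacher so that it opens and leave the timer standing there in front. Do not touch the timer with the gripper, and leave the glass, the jigger, the jar and the tin where they are.

Things in the scene. Friction and masses are not known exactly. Their poses are not given: they have to be found in the camera images.
- rack: Fixed steel wire rack, 360 (x) x 140 (y) x 66 mm high; origin at the centre of its footprint on the surface. The gap under its top is 60 mm high. Its front is its -y side, wholly open between legs at x = +-176 mm (8 mm thick); the ends have a foot rail, the back (+y) a wire 30 mm up.
- timer_mid (a point): Middle of the timer, half-way up (19 mm above its underside). The timer is round and upright: white body 62 mm across and 18 mm high, red dial 59 mm across with a grip bar, 38 mm high overall, about 0.09 kg. It stands on the surface under the rack; z axis up.
- timer: The same timer; origin at the centre of its underside.
- reacher_grip (a point): Where to grasp: midway between the back of the reacher's orange handle and the front of its black trigger, 22 mm above its underside. x: along the shaft to the jaws, y: to the handle's free end, z up. Take it from above, one finger behind the handle, one before the trigger, closing along x: 60 mm over both when released, 38 mm squeezed. Both bars run 27 to 73 mm off the shaft, this point is at 50.
- reacher_mouth (a point): Centre of the jaws' mouth: 169 mm in x and -50 mm in y from reacher_grip, 13 mm up; same axes. The timer's middle should be here (within 10 mm along x, 12 mm across) at the squeeze. The open jaws reach 37 mm ahead of it, are 104 mm apart inside at the tips (6 mm less per mm of trigger), 144 mm wide outside, and 5 to 21 mm above the surface; the jaw head begins 33 mm behind it.
- reacher: The reacher (0.3 kg), lying on its side; it slides easily on the surface and need not be lifted (nose-heavy; 6 mm ledges bound the flat top at x = 0.39 m and y = -0.22 m). Origin on its underside below the shaft's line, 18 mm behind reacher_grip in x; same axes. Handle 24 mm thick (x), 40 mm high; trigger bar 12 mm thick, 6 to 34 mm up; shaft 24, handle root 34, jaw head 26 mm high.
- reacher_trigger (a joint): Trigger travel, m: 0 released, 0.022 fully squeezed. It springs back with 7 N at rest to 10 N. The jaws close in step with it (0.034 rad each per mm): squeezed 2 to 3 mm it is held firmly enough to drag and the jaws are still open; on the timer they meet at about 14 mm; full squeeze then takes about 24 N in all, and springs limit the jaws to about 3 N each.
- jaw_left: The reacher's orange jaw on its +y side, turning about an upright pin beside the shaft; origin at that pin.
- jaw_right: The reacher's other orange jaw, on its -y side; origin at its pin.
- glass: Small clear straight glass, upside down on the rack's top, 62 mm across, 71 mm high; origin at the centre of its underside.
- jigger: Steel double jigger (waisted measure) standing on the rack's top, 44 mm across, 74 mm high; origin at the centre of its underside.
- spice_jar: Spice jar with yellow cap, 42 mm across, 96 mm high, standing on the surface; origin at the centre of its underside.
- tin: Green closed food tin, 57 mm across, 72 mm high, standing on the surface; origin at the centre of its underside.

How it is judged:
By the outcome, as a careful person would: the job done as asked, in the order asked, and still so for the second after the job is handed in, with the robot touching nothing.
It also fails if it takes over 42 s, if anything falls off the work surface, if the arm or the gripper's body presses on something with over 40 N, if the wrist force passes 120 N, or if a joint passes its speed limit or range.

## Working session

There is one attempt and no reset: what is moved stays moved. The work goes in short steps, Python scripts to look and compute and a tool call to move; the robot and the scene stay as the last step left them, time stands still between calls to the robot, and variables do not carry over. Pictures are saved under pics/ and viewed, at most 10 in all, crops included, and the job is handed in when it is done.

Besides the shell and the picture viewer there is one more tool, called after "Request:" by a JSON object that holds its "api" and its "payload", one argument or row to a line. servo_tool: Moves the arm, as the interface text tells. Its arguments: {"type":"object","properties":{"plan":{"type":"array"}},"required":["plan"]}

```bash
mkdir -p pics; ls
python3 - <<'E'
from station import r
import cv2
for n in("top","scene"):
    cv2.imwrite(f"pics/{n}0.png",r.get_image(n)); c=r.get_calibration(n); print(n,c["camera_matrix"],c["dist"],c["R"],c["t"])
print(r.sense(), r.nose_length)
E
```

```text
pics
top [[384.5092551    0.         249.18451996]
 [  0.         384.5092551  194.96549893]
 [  0.           0.           1.        ]] [-0.06920118  0.          0.          0.          0.        ] [[ 2.34303423e-02 -9.99725432e-01  2.82583059e-04]
 [-9.98571523e-01 -2.34168736e-02 -4.80266985e-02]
 [ 4.80201291e-02  8.43102588e-04 -9.98846012e-01]] [-8.47244983e-04  6.15701938e-01  9.23639596e-01]
scene [[377.86642776   0.         257.50138739]
 [  0.         377.86642776 191.20456855]
 [  0.           0.           1.        ]] [0.01583875 0.         0.         0.         0.        ] [[ 0.9075046  -0.41977096  0.01509127]
 [-0.18284202 -0.42712224 -0.88551419]
 [ 0.37815896  0.80084889 -0.46436717]] [-0.53688422  0.19037615  0.62941269]
{'t': 0.1, 'q': array([-1.31709316e+00,  3.59427850e-01,  1.51133566e+00, -2.15601994e-05,
        1.27251274e+00, -1.15057142e-01]), 'joint_vel': array([ 0.00207959, -0.00183577, -0.00274635,  0.00230476,  0.00130314,
        0.00031866]), 'joint_torque': array([-2.47107926e-05, -5.16358173e+01, -2.71407920e+01,  6.77322876e-02,
        2.76708032e-02, -3.10982114e-05]), 'tool_pos': array([ 0.21615933, -0.55916979,  0.30189224]), 'eef_rot': array([-3.13991783e+00, -1.72821099e-04,  3.68766513e-01]), 'force': array([-0.55317702, -0.34285399, -0.4939465 ]), 'moment': array([-0.02893534, -0.01342076, -0.03544972]), 'finger_force': 0.0, 'finger_gap': 0.9992105947948859} 0.08
```

View pics/top0.png

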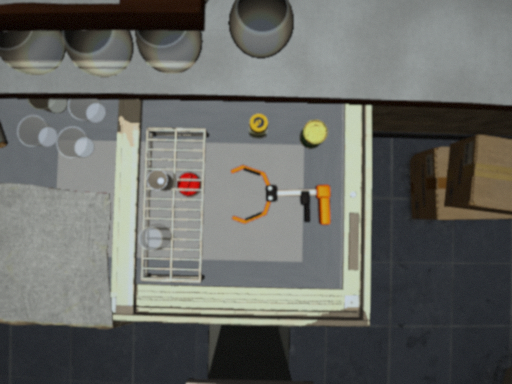

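View pics/scene0.png

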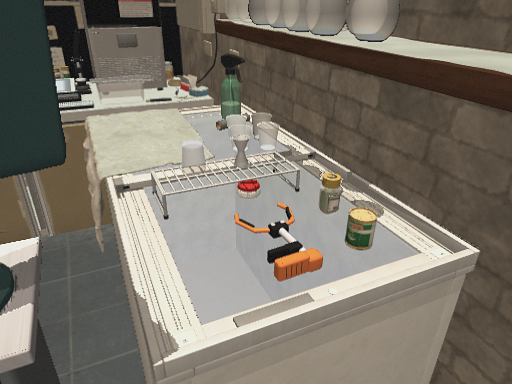

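The top view shows the rack at left (x 145–206 px), with the red timer at (189,184) and the reacher's jaws open toward it from (232–270, 168–222). The handle is at (323,205), the trigger at (306,205), the jar at (258,123) and the tin at (314,133). The scene view agrees with this, and nothing stands between the jaws and the timer.

```bash
cat > h.py <<'E'
from station import r
import cv2, numpy as np
def ray(n,uv,z):
    c=r.get_calibration(n); uv=np.array(uv,float).reshape(-1,1,2)
    p=cv2.undistortPoints(uv,c["camera_matrix"],c["dist"]).reshape(-1,2)
    R=np.array(c["R"]);t=np.array(c["t"]); C=-R.T@t
    d=np.c_[p,np.ones(len(p))]@R
    return C+d*((z-C[2])/d[:,2])[:,None]
def comps(im,lo,hi,amin=15):
    m=cv2.inRange(cv2.cvtColor(im,cv2.COLOR_BGR2HSV),np.array(lo),np.array(hi))
    n,l,s,c=cv2.connectedComponentsWithStats(m)
    return [(s[i],c[i],np.argwhere(l==i)[:,::-1]) for i in range(1,n) if s[i][4]>=amin]
ORANGE=((7,170,120),(18,255,255)); RED=((0,170,90),(4,255,255)); BLACK=((0,0,0),(180,255,45))
E
python3 - <<'E'
from h import *
np.set_printoptions(precision=4,suppress=True)
im=r.get_image("top")
for nm,(lo,hi),z in(("or",ORANGE,.04),("red",RED,.036),("blk",BLACK,.034)):
    for s,c,p in comps(im,lo,hi):
        if 140<c[0]<345 and 105<c[1]<285:
            q=cv2.minAreaRect(p.astype(np.float32)); b=ray("top",cv2.boxPoints(q),z)[:,:2]
            print(nm,s,c,"ctr",ray("top",[c],z)[0,:2],"rectctr",b.mean(0),"sides",np.linalg.norm(b[0]-b[1]),np.linalg.norm(b[1]-b[2]),"angle",q[2])
            if nm!="blk" : print("   bbox world",ray("top",[[p[:,0].min()-.0,p[:,1].min()],[p[:,0].max(),p[:,1].max()]],z if c[0]>300 or nm=="red" else .021)[:,:2].ravel())
print("rack corners guess z66",ray("top",[[146,130],[206,130],[203,279],[143,279]],.066)[:,:2])
im2=r.get_image("scene")
for s,c,p in comps(im2,*RED): print("scene red",s,c,ray("scene",[c],.03)[0])
for s,c,p in comps(im2,*ORANGE): print("scene or",s,c,ray("scene",[c],.03)[0])
cv2.imwrite("pics/c1.png",cv2.resize(im[105:290,135:350],None,fx=3.5,fy=3.0,interpolation=cv2.INTER_CUBIC))
E
```

```text
or [232 166  37  20 104] [252.4231 172.5   ] ctr [0.6681 0.0071] rectctr [0.6662 0.0093] sides 0.02445074944495615 0.09212631381342527 angle 21.801410675048828
   bbox world [ 0.6849  0.0571  0.6405 -0.0315]
or [316 185  14  39 198] [323.5455 202.2626] ctr [ 0.6011 -0.1637] rectctr [ 0.597  -0.1613] sides 0.031155276410107974 0.09045564843657575 angle 90.0
   bbox world [ 0.6418 -0.1451  0.5521 -0.1775]
or [233 201  37  22 110] [253.7909 214.4545] ctr [0.5684 0.0016] rectctr [0.5703 0.0042] sides 0.09341818704962221 0.024270557361764596 angle 65.43283081054688
   bbox world [ 0.5997  0.0524  0.551  -0.0358]
red [181 173  17   5  62] [188.5968 175.4839] ctr [0.6578 0.1598] rectctr [0.659  0.1589] sides 0.009627029211943937 0.03847490069796549 angle 0.0
   bbox world [0.6634 0.1782 0.6547 0.1395]
red [178 182  22   6 130] [188.5    184.4615] ctr [0.6363 0.1593] rectctr [0.6362 0.1593] sides 0.05043887449553569 0.011987940161304916 angle 90.0
   bbox world [0.6416 0.1847 0.6308 0.1339]
red [181 191  15   5  41] [187.878  192.9024] ctr [0.616  0.1602] rectctr [0.6152 0.1601] sides 0.0087
[... 433 characters left out ...]
92   9  29 155] [305.471  204.3226] ctr [ 0.5954 -0.1215] rectctr [ 0.5913 -0.1201] sides 0.01740436649976951 0.06738645498987948 angle 87.61405944824219
rack corners guess z66 [[0.7598 0.2588]
 [0.7624 0.1178]
 [0.4177 0.1149]
 [0.4137 0.2535]]
scene red [181  85   8   6  27] [184.4074  87.6296] [0.7775 1.3005 0.03  ]
scene red [238 180  21  11 183] [248.4481 185.1257] [0.6342 0.1487 0.03  ]
scene or [277 203  10   6  26] [281.5    205.4615] [0.663  0.0217 0.03  ]
scene or [286 207   8  18  46] [289.9783 218.2826] [ 0.6534 -0.036   0.03  ]
scene or [235 214  35  18 135] [247.8222 225.037 ] [ 0.5572 -0.0241  0.03  ]
scene or [274 248  49  32 948] [297.2869 262.9852] [ 0.5894 -0.178   0.03  ]
```

View pics/c1.png

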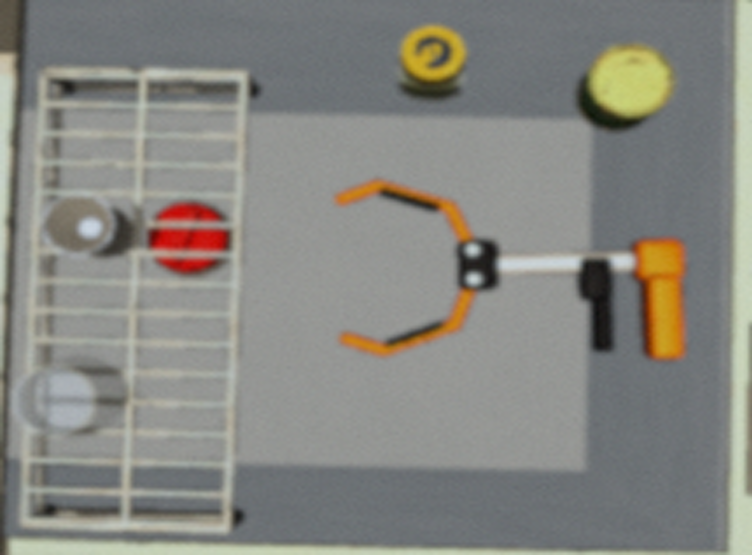

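Run:
```python
from h import *
np.set_printoptions(precision=4,suppress=True)
f=lambda x,y:[135+x/3.5-.4,105+y/3-.4]
P=lambda pts,z:ray("top",[f(*p) for p in pts],z)[:,:2]
print("head,shaft s,e",P([(476,264),(500,265),(630,261)],.024))
t=P([(338,200),(343,337)],.021);print("tips",t,t.mean(0))
print("handle top front/back at free end & root",P([(648,352),(685,355),(637,242),(685,242)],.04))
print("trigger front at free end/back",P([(594,346),(612,346),(592,300),(610,300)],.034))
print("timer",P([(189,237)],.034)); print("timer L R",P([(149,237),(229,237)],.03))
print("jar,tin",P([(433,52)],.096),P([(630,82)],.072))
print("rack feet",P([(238,517),(255,90)],0))
```

```text
head,shaft s,e [[ 0.622  -0.0381]
 [ 0.6216 -0.0547]
 [ 0.627  -0.1447]]
tips [[0.6719 0.0587]
 [0.5611 0.0524]] [0.6165 0.0556]
handle top front/back at free end & root [[ 0.5542 -0.1554]
 [ 0.5524 -0.1806]
 [ 0.6412 -0.1465]
 [ 0.642  -0.1794]]
trigger front at free end/back [[ 0.5581 -0.1194]
 [ 0.5583 -0.1317]
 [ 0.5946 -0.1174]
 [ 0.5949 -0.1297]]
timer [[0.6385 0.1595]]
timer L R [[0.6382 0.1877]
 [0.6394 0.1325]]
jar,tin [[ 0.777  -0.0032]] [[ 0.7627 -0.1347]]
rack feet [[0.4114 0.1236]
 [0.7651 0.1216]]
```

Request:
{"api": "servo_tool", "payload": {
  "plan": [
    {"linear": [0,0,0],"dr": [0,0,0.105],"grip": 87.8},
    {"linear": [0,0,0],"dr": [0,0,0.105],"grip": 87.8},
    {"linear": [0,0,0],"dr": [0,0,0.106],"grip": 87.8},
    {"linear": [42,-43,0],"dr": [0,0,0],"grip": 87.8},
    {"linear": [42,-43,0],"dr": [0,0,0],"grip": 87.8},
    {"linear": [32,-33,0],"dr": [0,0,0],"grip": 87.8},
    {"linear": [32,-33,0],"dr": [0,0,0],"grip": 87.8},
    {"linear": [32,-33,0],"dr": [0,0,0],"grip": 87.8},
    {"linear": [32,-33,0],"dr": [0,0,0],"grip": 87.8},
    {"linear": [32,-33,0],"dr": [0,0,0],"grip": 87.8},
    {"linear": [32,-33,0],"dr": [0,0,0],"grip": 87.8},
    {"linear": [32,-33,0],"dr": [0,0,0],"grip": 87.8}
  ]
}}

```text
t: 1.4
tool_pos: [0.4947, -0.2403, 0.3026]
eef_rot: [-3.142, 0.0, 0.053]
force: [1.1, 0.0, 0.4]
finger_gap: 0.999
finger_force: 0.0
```

Request:
{"api": "servo_tool", "payload": {
  "plan": [
    {"linear": [30,-30,20],"dr": [0,0,0],"grip": 87.8},
    {"linear": [30,-30,20],"dr": [0,0,0],"grip": 87.8},
    {"linear": [14,-14,30],"dr": [0,0,0],"grip": 87.8},
    {"linear": [0,0,40],"dr": [0,0,0],"grip": 87.8},
    {"linear": [0,0,20],"dr": [0,0,0],"grip": 87.8},
    {"linear": [0,0,0],"dr": [0,0,0],"grip": 87.8},
    {"linear": [0,0,0],"dr": [0,0,0],"grip": 87.8}
  ]
}}

```text
t: 2.1
tool_pos: [0.5638, -0.1643, 0.1728]
eef_rot: [-3.141, 0.0, 0.053]
force: [0.1, -0.4, 0.3]
finger_gap: 0.996
finger_force: 0.0
```

Run:
```python
from h import *
a=r.get_image("scene");b=r.get_image("top")
cv2.imwrite("pics/d.png",np.hstack([cv2.resize(a[170:330,180:380],(600,480)),cv2.resize(b[110:290,140:215],(200,480))]))
```

```text
(no output)
```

View pics/d.png

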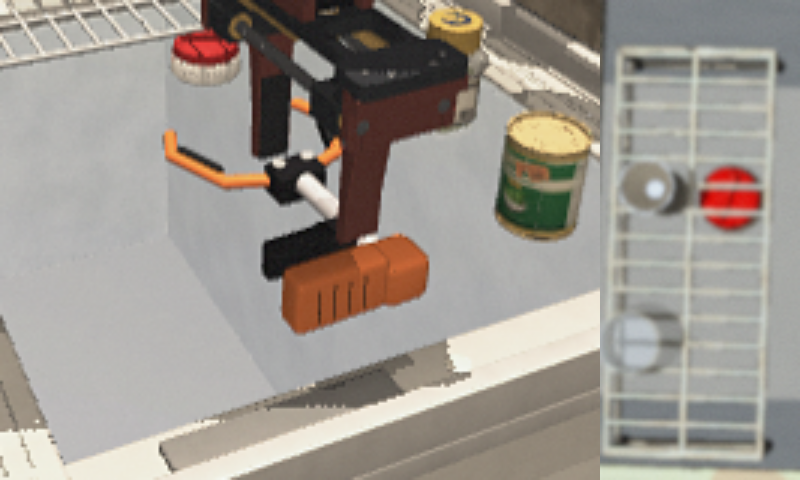

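The crop shows the gripper hovering over the handle, with the timer at about (205,55) and the jaws free. The tool stopped about 20 mm short horizontally, so I'll correct that while still high.

Request:
{"api": "servo_tool", "payload": {
  "plan": [
    {"linear": [5,-5,0],"dr": [0,0,0],"grip": 87.8},
    {"linear": [5,-5,0],"dr": [0,0,0],"grip": 87.8},
    {"linear": [5,-5,20],"dr": [0,0,0],"grip": 87.8},
    {"linear": [0,0,15],"dr": [0,0,0],"grip": 87.8},
    {"linear": [0,0,0],"dr": [0,0,0],"grip": 87.8},
    {"linear": [0,0,0],"dr": [0,0,0],"grip": 87.8}
  ]
}}

```text
t: 2.8
tool_pos: [0.5783, -0.1482, 0.1381]
eef_rot: [-3.142, -0.0, 0.053]
force: [0.4, 0.1, 0.6]
finger_gap: 0.999
finger_force: 0.0
```

Request:
{"api": "servo_tool", "payload": {
  "plan": [
    {"linear": [0,0,15],"dr": [0,0,0],"grip": 87.8},
    {"linear": [0,0,15],"dr": [0,0,0],"grip": 87.8},
    {"linear": [0,0,15],"dr": [0,0,0],"grip": 87.8},
    {"linear": [0,0,8],"dr": [0,0,0],"grip": 87.8},
    {"linear": [0,0,0],"dr": [0,0,0],"grip": 75},
    {"linear": [0,0,0],"dr": [0,0,0],"grip": 66},
    {"linear": [0,0,0],"dr": [0,0,0],"grip": 60},
    {"linear": [0,0,0],"dr": [0,0,0],"grip": 57.5},
    {"linear": [0,0,0],"dr": [0,0,0],"grip": 57.5},
    {"linear": [0,0,0],"dr": [0,0,0],"grip": 57.5}
  ]
}}

```text
t: 3.8
tool_pos: [0.5785, -0.149, 0.0853]
eef_rot: [3.141, -0.001, 0.053]
force: [-1.3, -3.2, 2.7]
finger_gap: 0.655
finger_force: 8.8
```

Run:
```python
from h import *
s=r.sense();print(s["finger_gap"]*87.8,s["finger_force"],s["force"])
b=r.get_image("top");a=r.get_image("scene")
cv2.imwrite("pics/e.png",np.hstack([cv2.resize(b[110:240,140:350],None,fx=2,fy=3),cv2.resize(a[170:300,200:380],None,fx=2,fy=3)]))
```

```text
57.54866893993375 8.846402540802956 [-1.28452888 -3.20638011  2.6764475 ]
```

View pics/e.png

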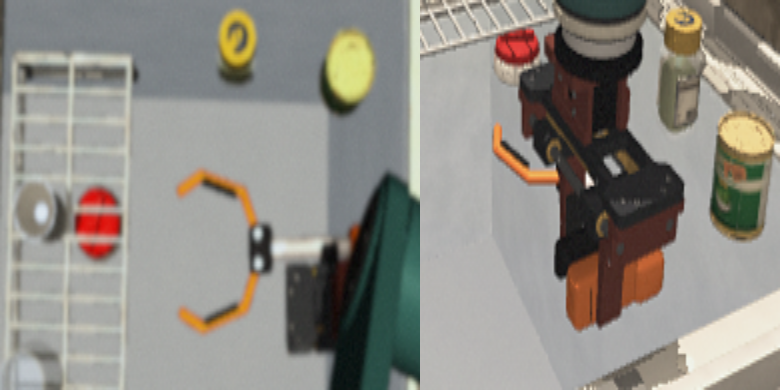

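Request:
{"api": "servo_tool", "payload": {
  "plan": [
    {"linear": [2,-3,0],"dr": [0,0,0],"grip": 57.5},
    {"linear": [4,-6,0],"dr": [0,0,0],"grip": 57.5},
    {"linear": [4,-8,0],"dr": [0,0,0],"grip": 57.5},
    {"linear": [4,-8,0],"dr": [0,0,0],"grip": 57.5},
    {"linear": [4,-8,0],"dr": [0,0,0],"grip": 57.5},
    {"linear": [4,-8,0],"dr": [0,0,0],"grip": 57.5},
    {"linear": [3,-8,0],"dr": [0,0,0],"grip": 57.5},
    {"linear": [1,-6,0],"dr": [0,0,0],"grip": 57.5},
    {"linear": [0,-3,0],"dr": [0,0,0],"grip": 57.5},
    {"linear": [0,0,0],"dr": [0,0,0],"grip": 57.5}
  ]
}}

```text
t: 4.9
tool_pos: [0.6017, -0.0889, 0.0853]
eef_rot: [3.141, -0.002, 0.053]
force: [1.3, -0.6, 6.1]
finger_gap: 0.659
finger_force: 7.8
```

```bash
cat > look.py <<'E'
from h import *
import sys
np.set_printoptions(precision=4,suppress=True)
s=r.sense();print(s["tool_pos"],s["finger_gap"]*87.8,s["finger_force"],s["force"])
b=r.get_image("top")
for nm,cl,z in(("or",ORANGE,.021),("red",RED,.036)):
    for st,c,p in comps(b,*cl,5):
        if 140<c[0]<290 and 110<c[1]<285: print(nm,st,c,"x hi/lo,y hi/lo",ray("top",[st[:2],[st[0]+st[2]-1,st[1]+st[3]-1]],z)[:,:2].T.ravel())
cv2.imwrite(f"pics/{sys.argv[1]}.png",cv2.resize(b[140:240,140:300],None,fx=5,fy=5,interpolation=cv2.INTER_CUBIC))
E
python3 look.py f
```

```text
[ 0.6017 -0.0889  0.0853] 57.87390190696283 7.794300019741058 [ 1.3489 -0.598   6.0561]
or [206 158  37  17  96] [226.4896 163.3646] x hi/lo,y hi/lo [0.703  0.6659 0.121  0.0322]
or [206 191  38  19 101] [226.703  202.8713] x hi/lo,y hi/lo [0.6224 0.5809 0.1186 0.0277]
red [181 173  17   5  61] [188.6393 175.5246] x hi/lo,y hi/lo [0.6634 0.6547 0.1782 0.1395]
red [178 182  22   6 129] [188.5736 184.4419] x hi/lo,y hi/lo [0.6416 0.6308 0.1847 0.1339]
red [181 192  15   4  39] [188.1538 193.    ] x hi/lo,y hi/lo [0.6178 0.6114 0.1767 0.143 ]
```

View pics/f.png

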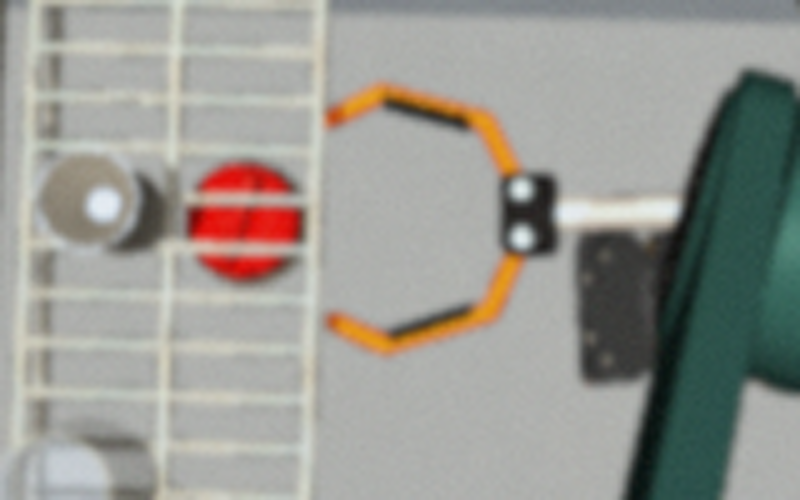

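In this crop the jaw tips are at (332,116) and (332,320), the head is at (527,214) and the timer is at (246,221). The shaft line passes within about 1 mm of the timer's centre, so I can go straight ahead about 73 mm.

Request:
{"api": "servo_tool", "payload": {
  "plan": [
    {"linear": [0,-3,0],"dr": [0,0,0],"grip": 57.5},
    {"linear": [0,-7,0],"dr": [0,0,0],"grip": 57.5},
    {"linear": [0,-9,0],"dr": [0,0,0],"grip": 57.5},
    {"linear": [0,-9,0],"dr": [0,0,0],"grip": 57.5},
    {"linear": [0,-9,0],"dr": [0,0,0],"grip": 57.5},
    {"linear": [0,-9,0],"dr": [0,0,0],"grip": 57.5},
    {"linear": [0,-9,0],"dr": [0,0,0],"grip": 57.5},
    {"linear": [0,-8,0],"dr": [0,0,0],"grip": 57.5},
    {"linear": [0,-6,0],"dr": [0,0,0],"grip": 57.5},
    {"linear": [0,-3,0],"dr": [0,0,0],"grip": 57.5},
    {"linear": [0,0,0],"dr": [0,0,0],"grip": 57.5}
  ]
}}

```text
t: 6.05
tool_pos: [0.5976, -0.017, 0.0853]
eef_rot: [3.141, -0.001, 0.053]
force: [0.7, -0.2, 6.4]
finger_gap: 0.658
finger_force: 8.0
```

```bash
python3 look.py g
```

```text
[ 0.5976 -0.017   0.0853] 57.794716574752684 7.998072579503059 [ 0.7336 -0.1541  6.3951]
or [177 162   7   4  14] [179.3571 163.    ] x hi/lo,y hi/lo [0.6917 0.6846 0.1917 0.1767]
or [206 164   8  12  30] [209.4667 169.0667] x hi/lo,y hi/lo [0.6883 0.6618 0.1206 0.1027]
or [204 192  11  13  38] [209.5263 198.6842] x hi/lo,y hi/lo [0.6199 0.5913 0.1234 0.0983]
or [176 204   7   3  13] [178.6154 205.3077] x hi/lo,y hi/lo [0.5891 0.5846 0.1907 0.1759]
or [195 206   5   2   8] [197.  206.5] x hi/lo,y hi/lo [0.5854 0.5832 0.1443 0.1345]
red [181 173  16   5  60] [188.5 175.5] x hi/lo,y hi/lo [0.6634 0.6546 0.1782 0.1419]
red [178 182  22   6 129] [188.5736 184.4419] x hi/lo,y hi/lo [0.6416 0.6308 0.1847 0.1339]
red [181 191  15   5  40] [188.   192.95] x hi/lo,y hi/lo [0.6202 0.6114 0.1768 0.143 ]
```

View pics/g.png

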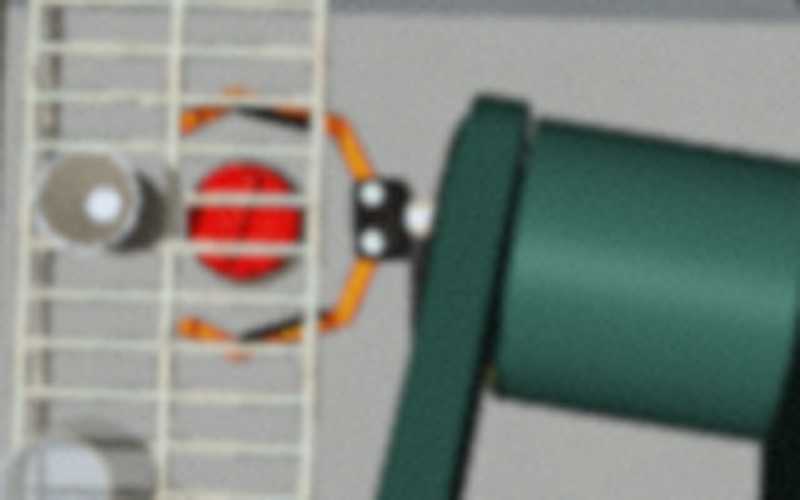

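The open jaws now surround the timer: the tips at (183,120) and (183,328) are past its centre at (246,221), and the mouth is about 5 mm short. Squeezing pushes the handle forward by about that much, so I squeeze now and ease back a little at the end.

Request:
{"api": "servo_tool", "payload": {
  "plan": [
    {"linear": [0,0,0],"dr": [0,0,0],"grip": 54},
    {"linear": [0,0,0],"dr": [0,0,0],"grip": 51},
    {"linear": [0,0,0],"dr": [0,0,0],"grip": 48},
    {"linear": [0,0,0],"dr": [0,0,0],"grip": 45},
    {"linear": [0,1,0],"dr": [0,0,0],"grip": 42},
    {"linear": [0,1,0],"dr": [0,0,0],"grip": 39},
    {"linear": [0,1,0],"dr": [0,0,0],"grip": 36},
    {"linear": [0,0,0],"dr": [0,0,0],"grip": 35},
    {"linear": [0,0,0],"dr": [0,0,0],"grip": 35},
    {"linear": [0,0,0],"dr": [0,0,0],"grip": 35}
  ]
}}

```text
t: 7.1
tool_pos: [0.5978, -0.0206, 0.0853]
eef_rot: [3.141, -0.001, 0.053]
force: [0.0, -3.6, 6.7]
finger_gap: 0.432
finger_force: 29.9
```

```bash
python3 look.py h
```

```text
[ 0.5978 -0.0206  0.0853] 37.89752190173638 29.94624674320221 [ 0.022  -3.6116  6.6965]
or [195 167   6   1   6] [197.5 167. ] x hi/lo,y hi/lo [0.6804 0.6806 0.1472 0.135 ]
or [205 172   5   5  13] [207.     173.8462] x hi/lo,y hi/lo [0.6687 0.6591 0.1224 0.1124]
or [205 191   5   7  19] [206.8947 193.6842] x hi/lo,y hi/lo [0.6224 0.608  0.121  0.1109]
red [180 172  17   6  70] [187.5857 175.1286] x hi/lo,y hi/lo [0.6658 0.6546 0.1807 0.1419]
red [177 182  22   6 128] [187.6406 184.4219] x hi/lo,y hi/lo [0.6416 0.6307 0.1871 0.1363]
red [180 192  15   4  43] [187.4186 193.1163] x hi/lo,y hi/lo [0.6178 0.6114 0.1791 0.1453]
```

View pics/h.png

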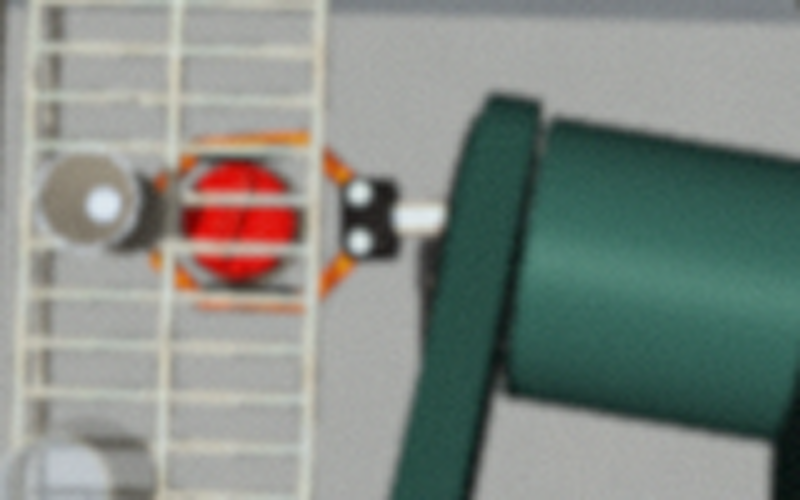

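The jaws have closed round the timer at (240,222) from both sides, with the trigger fully squeezed at 37.9 mm opening. Now I draw it straight out.

Request:
{"api": "servo_tool", "payload": {
  "plan": [
    {"linear": [0,2,0],"dr": [0,0,0],"grip": 35},
    {"linear": [0,5,0],"dr": [0,0,0],"grip": 35},
    {"linear": [0,7,0],"dr": [0,0,0],"grip": 35},
    {"linear": [0,8,0],"dr": [0,0,0],"grip": 35},
    {"linear": [0,8,0],"dr": [0,0,0],"grip": 35},
    {"linear": [0,8,0],"dr": [0,0,0],"grip": 35},
    {"linear": [0,8,0],"dr": [0,0,0],"grip": 35},
    {"linear": [0,8,0],"dr": [0,0,0],"grip": 35},
    {"linear": [0,5,0],"dr": [0,0,0],"grip": 35},
    {"linear": [0,2,0],"dr": [0,0,0],"grip": 35},
    {"linear": [0,0,0],"dr": [0,0,0],"grip": 35}
  ]
}}

```text
t: 8.25
tool_pos: [0.6007, -0.08, 0.0853]
eef_rot: [-3.14, -0.001, 0.052]
force: [-0.4, 4.8, 8.4]
finger_gap: 0.425
finger_force: 29.9
```

```bash
python3 look.py i
```

```text
[ 0.6007 -0.08    0.0853] 37.34023004609614 29.946594536304474 [-0.4406  4.8371  8.4386]
or [206 167  28   9  63] [222.1429 169.3333] x hi/lo,y hi/lo [0.681  0.6629 0.1203 0.0541]
or [195 172   6   6  18] [197.5    174.7222] x hi/lo,y hi/lo [0.6681 0.6562 0.1468 0.1342]
or [205 190  30  11  78] [220.8205 197.4231] x hi/lo,y hi/lo [0.6248 0.6022 0.1211 0.0501]
or [196 192   4   4  10] [197.7 193.1] x hi/lo,y hi/lo [0.6194 0.6123 0.1429 0.1354]
red [205 171  18  24 353] [212.9178 183.1133] x hi/lo,y hi/lo [0.6695 0.6153 0.1207 0.0785]
```

Request:
{"api": "servo_tool", "payload": {
  "plan": [
    {"linear": [0,2,0],"dr": [0,0,0],"grip": 35},
    {"linear": [0,5,0],"dr": [0,0,0],"grip": 35},
    {"linear": [0,8,0],"dr": [0,0,0],"grip": 35},
    {"linear": [0,8,0],"dr": [0,0,0],"grip": 35},
    {"linear": [0,8,0],"dr": [0,0,0],"grip": 35},
    {"linear": [0,8,0],"dr": [0,0,0],"grip": 35},
    {"linear": [0,6,0],"dr": [0,0,0],"grip": 35},
    {"linear": [0,3,0],"dr": [0,0,0],"grip": 35},
    {"linear": [0,1,0],"dr": [0,0,0],"grip": 35},
    {"linear": [0,0,0],"dr": [0,0,0],"grip": 35},
    {"linear": [0,0,0],"dr": [0,0,0],"grip": 35}
  ]
}}

```text
t: 9.4
tool_pos: [0.6032, -0.1286, 0.0854]
eef_rot: [-3.139, -0.001, 0.052]
force: [0.4, 4.6, 8.9]
finger_gap: 0.426
finger_force: 29.9
```

```bash
python3 look.py j
```

```text
[ 0.6032 -0.1286  0.0854] 37.37708338521847 29.947505593299866 [0.431  4.5686 8.8881]
or [215 166  39  12  94] [232.7021 169.6915] x hi/lo,y hi/lo [0.6839 0.6592 0.0985 0.0053]
or [215 190  21  10  52] [222.7115 195.6923] x hi/lo,y hi/lo [0.6254 0.6047 0.0968 0.0477]
or [245 190   9  10  32] [249.2188 194.2812] x hi/lo,y hi/lo [0.6271 0.6057 0.024  0.0041]
red [221 171  23  24 407] [231.6978 182.7101] x hi/lo,y hi/lo [0.6704 0.6165 0.0824 0.0284]
```

View pics/j.png

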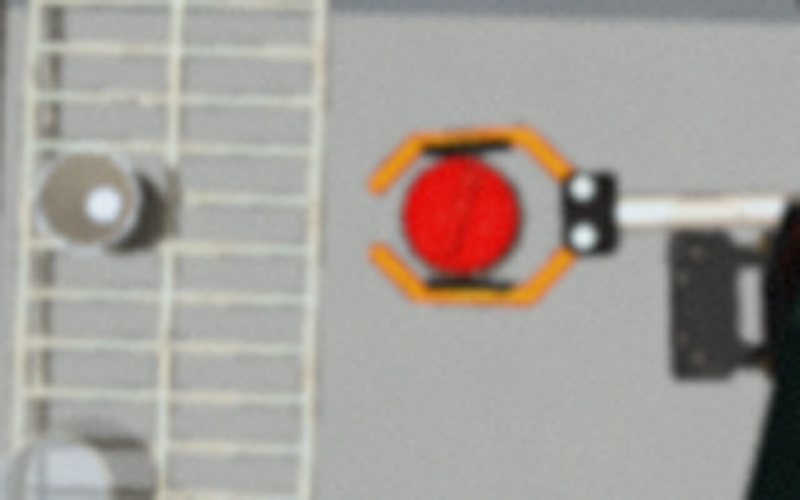

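The timer at (461,216) is fully clear of the rack front, with about 30 mm between them, and the jaws are holding it. Now I release slowly and lift straight up.

Request:
{"api": "servo_tool", "payload": {
  "plan": [
    {"linear": [0,0,0],"dr": [0,0,0],"grip": 42},
    {"linear": [0,0,0],"dr": [0,0,0],"grip": 47},
    {"linear": [0,0,0],"dr": [0,0,0],"grip": 52},
    {"linear": [0,0,0],"dr": [0,0,0],"grip": 57},
    {"linear": [0,0,0],"dr": [0,0,0],"grip": 62},
    {"linear": [0,0,0],"dr": [0,0,0],"grip": 72},
    {"linear": [0,0,0],"dr": [0,0,0],"grip": 84},
    {"linear": [0,0,0],"dr": [0,0,0],"grip": 86},
    {"linear": [0,0,0],"dr": [0,0,0],"grip": 86},
    {"linear": [0,0,-10],"dr": [0,0,0],"grip": 86},
    {"linear": [0,0,-20],"dr": [0,0,0],"grip": 86},
    {"linear": [0,0,-30],"dr": [0,0,0],"grip": 86}
  ]
}}

```text
t: 10.65
tool_pos: [0.6019, -0.1298, 0.1444]
eef_rot: [-3.14, 0.003, 0.053]
force: [-0.3, 0.5, 0.6]
finger_gap: 0.977
finger_force: 0.0
```

Request:
{"api": "servo_tool", "payload": {
  "plan": [
    {"linear": [0,0,-30],"dr": [0,0,0],"grip": 86},
    {"linear": [0,0,-40],"dr": [0,0,0],"grip": 86},
    {"linear": [0,0,-40],"dr": [0,0,0],"grip": 86},
    {"linear": [0,0,-40],"dr": [0,0,0],"grip": 86},
    {"linear": [0,0,0],"dr": [0,0,0],"grip": 86},
    {"linear": [0,0,0],"dr": [0,0,0],"grip": 86}
  ]
}}

```text
t: 11.25
tool_pos: [0.6034, -0.1303, 0.2964]
eef_rot: [3.141, -0.003, 0.053]
force: [0.8, -0.9, -0.6]
finger_gap: 0.981
finger_force: 0.0
```

```bash
python3 look.py k
python3 - <<'E'
from h import *
a=r.get_image("scene");b=r.get_image("top")
cv2.imwrite("pics/l.png",np.hstack([b[100:300,130:350],cv2.resize(a[100:300,140:400],None,fx=2,fy=2)[:200*2:1,:][100:300]]) if 0 else np.vstack([cv2.resize(b[105:290,140:350],(500,290)),cv2.resize(a[130:300,140:400],(500,300))]))
E
```

```text
[ 0.6034 -0.1303  0.2964] 86.12282527792098 0.0 [ 0.8488 -0.9287 -0.6151]
or [222 156  38  20 106] [242.0755 162.6132] x hi/lo,y hi/lo [ 0.7088  0.6644  0.0821 -0.0091]
or [224 191  37  22  99] [244.3636 204.7273] x hi/lo,y hi/lo [ 0.6235  0.5746  0.0749 -0.0136]
red [223 173  22  22 392] [233.4592 183.4056] x hi/lo,y hi/lo [0.6657 0.6165 0.0774 0.026 ]
```

View pics/l.png

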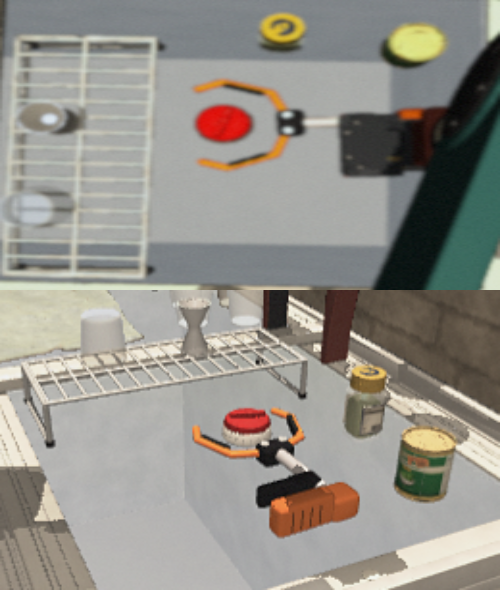

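The jaws are open and the timer stands upright in front of the rack. The other items haven't moved and the gripper is clear, so I'm handing in.

```bash
python3 -c "
from station import r
print(r.finish_job())"
```

```text
the job is handed in; nothing more can be done
None
```

The timer was drawn out with the jaws shut and now stands upright about 35–40 mm clear of the rack front, the reacher is released and open, the other items look unmoved, and the job was handed in at about 11 s; no verdict came back.

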